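Knock a hinged heel mould open and hold its lid at the balance point

TASK

Free the lid of the hinged heel mould: with the rubber mallet in your grip, knock the sprung release pin beside the mould all the way down so that the lid springs ajar, then lay the mallet back on the bench and let go of it. Then grip the lid by its bar, swing it up gently to its balance point, a little short of upright, where it would fall neither shut nor over backwards, and finish while holding it still there by the bar so that a workmate can take out the heels. Do not push the pin with the gripper, never let the lid drop or tip over backwards, and leave the pot, the bottle and the sanding block where they are.

Things in the scene. Friction and masses are not known exactly. Their poses are not given: they have to be found in the camera images.
- mould: Aluminium heel mould on a dark steel carrier plate (180 x 270 x 12 mm), fixed; place and yaw vary. Origin: on the bench under the centre of the 115 x 180 mm block; x from the front (bar side, nearest the robot) to the hinge at the back, y left, z up. Block top 52 mm, shut lid's top 68 mm above the bench. To the right (-y): the release pin and, between it and the block, a catch hook 74 mm high.
- mould_lid (a joint): Lid angle about the hinge, rad: 0 shut, grows as the front rises; 1.571 plate upright; stop at 1.95. The catch holds it shut until the pin is knocked down; then a sprung lifter sets it ajar, about 0.06. The hinge is nearly free and nothing stays the lid (0.8 kg): it falls shut below and backwards above its balance point at 1.475 (centre of mass straight above the hinge).
- lid_hinge (a point): Point on the lid's hinge axis, at the middle of its length: 68.5 mm behind the mould's origin, 52 mm above the bench. The axis runs along the mould's y.
- lid_bar (a point): Centre of the lid's bar: a round steel bar, 12 mm thick, 110 mm long, parallel to the hinge, 48 mm in front of the lid's front edge on a rod at each end (98 mm clear between the rods, 42 mm clear to the lid). Swings with the lid; shut, it is 174 mm in front of the hinge axis, 8 mm above it and 60 mm above the bench. The round bar can turn in a grip.
- pin_top (a point): Centre of the flat top of the release pin: a steel mushroom head 24 mm across on an upright sprung pin. At rest 92 mm above the bench, 30 mm in front of and 140 mm to the right of the mould's origin. It moves with the pin.
- release_pin (a joint): How far the release pin is pressed, m: 0 up, 0.010 down at its stop. The spring needs about 3 N to start and 6 to 8 N at the stop; the catch lets go from about 0.008. After the blow the pin comes only part of the way up (to about 0.007) and springs right up once the lid is lifted clear.
- mallet_head (a point): Centre of the mallet's black rubber head: an upright cylinder 56 mm across and 84 mm high, standing on the bench on one flat face (its centre 42 mm above the bench, face 42 mm below the centre). Its z axis is the head's axis; -x points along the handle.
- mallet_grip (a point): Grip point on the mallet's wooden handle, 60 mm from the head's axis, 42 mm above the bench. The handle runs level along -x to 185 mm from the head's axis, 20 mm wide and 24 mm high, roughly towards the robot. Mallet about 0.32 kg, balancing about 17 mm from the head's axis towards the handle.
- mallet: The mallet; origin at the centre of the head's lower face, axes as mallet_head.
- pot_mid (a point): Bystander: brown enamelled pot, 170 mm across, 85 mm high; point at half height.
- bottle_mid (a point): Bystander: white plastic bottle, 60 mm across, 165 mm high; point at about half height.
- sanding_mid (a point): Bystander: grey sanding block, 100 x 60 x 32 mm; point at its centre.
There are look-alikes about, which are no part of the job. Leave any green look-alike of the mallet alone.

How it is judged:
By the outcome, as a careful person would: the job done as asked, in the order asked, and still so for the second after the job is handed in, while the arm keeps its last pose, push and grip.
It also fails if it takes over 54 s, if anything falls off the work surface, if the arm or the gripper's body presses on something with over 40 N, if the wrist force passes 120 N, or if a joint passes its speed limit or range.

ROBOT

A 6-joint arm with a two-finger parallel gripper is mounted at the origin on the work surface. World frame = base frame: x ahead of the robot, y to its left, z up, the work surface at z = 0. Lengths are in mm, angles in rad, forces in N, time in s.
With the tool pointing down it reaches from about 325 to 850 mm from the base axis. Payload 4.4 kg.
Tool frame: the origin (TCP) lies on the mounting face of the last link; the fingertips stand 199 mm ahead of it and the grasp point (between the pads) lies 180 mm ahead of it; z points along the fingers, y is the direction in which the jaws open and shut (so a half turn about z gives the same grasp; the last joint's range is limited). The gripper opens to 94 mm and grips with 3 to 60 N. Pads are 16 mm wide; open, the fingers measure 119 mm over their backs; the gripper's body (75 mm by 177 mm) begins 78 mm behind the grasp point.
Start: joints at [0.988, 0.207, 1.542, -0, 1.393, -0.15], TCP at [241.173, 521.981, 404.647] pointing down, gripper open.
Joint ranges: [-2.73, 2.73], [-0.86, 2.22], [0.23, 2.46], [-1.11, 4.25], [0.08, 2.63], [-2.82, 2.82]. Speed limits (rad/s): [2.79, 2.79, 3.14, 3.14, 3.14, 3.14].

INTERFACE

Orientations are given as a rotation vector (axis times angle).
In Python, from rig import arm gives the robot as it stands.
- The arm moves only by the tool servo_tool, never from a script. Its argument "steps" is a list of rows, each a list of 7 numbers: the closure, from 0 (fully open) to 1 (shut), then the shift along the tool's x, y, z in mm, then the turn, a rotation vector about the tool's x, y, z in rad. A call has 1 to 5 rows; each row shifts and turns the pose as measured when the row begins, along the tool's axes as they then stand; what a row does not reach is not made up. A row lasts 1/12 s, in which the tool goes at most 41.7 mm and 7.16 degrees, less where a joint would pass 70% of its speed; a pose out of reach is approached as far as the arm can. A call is refused whole if a number of a shift passes 41.7 or a number of a turn 0.125, either way. A call with a gripper value outside its range is refused whole. The fingers move at their own pace and stop on an object; "newtons" is the grip in N (left out, the last holds). Time passes only in rows, so rows that do not move let the fingers close. It gives the time, the measured TCP pose, the force and the opening at its end, in the units of the state.
- arm.get_obs(): the state, without advancing time (a new reading comes with each control period).
- arm.snapshot(name): name is "scene" or "top"; returns the picture (384x512x3 uint8, red, green, blue); there is no depth.
- arm.camera_params(name): a dict with "K" (3x3 intrinsics, pixels), "R" (3x3) and "t" (3): a world point X has camera coordinates R X + t. Camera axes: x right, y down, z forward; pixel columns grow to the right and rows downward; lengths in mm; the calibration is good to about 2 mm. A picture is of the moment at which its call begins. camera_params takes no time and is no camera call.
- arm.hand_in(): hands the job in, once; it reports no verdict.
The state is a dict: "time": time; "joint_positions": joint angles; "joint_velocities": joint speeds; "effort": joint torques, N m; "position": TCP position; "tool_rot": TCP orientation; "ft_force": force on the tool from outside, world axes, zero at the start; "ft_torque": the same for the moment, N m; "grip_width": opening from 0.0 (shut) to 1.0 (fully open).
Only numpy, scipy, OpenCV 4.12 (cv2) and the standard library are available. Lean on these libraries where they do the work, as an engineer would, in place of code of your own. Each camera call takes 0.05 s, during which the arm holds its last target. There are 200 camera calls.

## Working session

There is one attempt and no reset: what is moved stays moved. The work goes in short steps, Python scripts to look and compute and a tool call to move; the robot and the scene stay as the last step left them, time stands still between calls to the robot, and variables do not carry over. Pictures are saved under pics/ and viewed, about 8 in all and at most 12, crops included, and the job is handed in when it is done.

Besides the shell and the picture viewer there is one more tool, called after "Request:" as name(argument=value, ...), one argument or row to a line, values as JSON. servo_tool: Moves the arm, as the interface text tells. Its arguments: {"type":"object","properties":{"steps":{"type":"array"},"newtons":{"type":"number"}},"required":["steps"]}

```bash
mkdir -p pics; python3 - <<'E'
from rig import arm
import cv2, numpy as np
o=arm.get_obs();print(o)
for n in("scene","top"):
    cv2.imwrite(f"pics/{n}0.png",cv2.resize(arm.snapshot(n)[:,:,::-1],(800,600),interpolation=cv2.INTER_CUBIC))
    p=arm.camera_params(n);print(n,p["K"],p["R"],p["t"],-np.array(p["R"]).T@p["t"])
E
```

```text
{'time': 0.0, 'joint_positions': array([ 9.87526810e-01,  2.07418375e-01,  1.54292420e+00,  1.09923744e-05,
        1.39348571e+00, -1.50487743e-01]), 'joint_velocities': array([ 2.05548020e-04, -4.42974891e-04, -1.80177060e-03,  3.18292239e-05,
        7.56599313e-04,  5.83147405e-04]), 'effort': array([ 4.06364488e-04, -3.70881021e+01, -2.81418639e+01,  7.00494507e-02,
        3.61803873e-02, -1.63365844e-04]), 'position': array([240.95985845, 521.68788165, 403.50534579]), 'tool_rot': array([-0.67434734, -3.06753124,  0.00327108]), 'ft_force': array([ 0.61867599, -0.17594023,  0.57256163]), 'ft_torque': array([0.02828389, 0.00950467, 0.04992804]), 'grip_width': 1.0012025567275935}
scene [[411.8277639    0.         257.10738538]
 [  0.         411.8277639  197.01265966]
 [  0.           0.           1.        ]] [[-0.66666438  0.74533464  0.00590693]
 [ 0.39652852  0.36136298 -0.84390872]
 [-0.63112894 -0.56026161 -0.53645427]] [ 371.63399017 -134.62100913 1628.60217222] [1328.9941806   684.09864508  757.86752526]
top [[430.60905899   0.         254.93595019]
 [  0.         430.60905899 191.44280342]
 [  0.           0.           1.        ]] [[-0.01264567 -0.99989261 -0.00740638]
 [-0.98874813  0.01360817 -0.14896965]
 [ 0.14905444  0.00543923 -0.98881403]] [   6.5497965   511.38268473 1462.33332401] [ 287.74422497   -8.36385288 1522.20471933]
```

View pics/scene0.png

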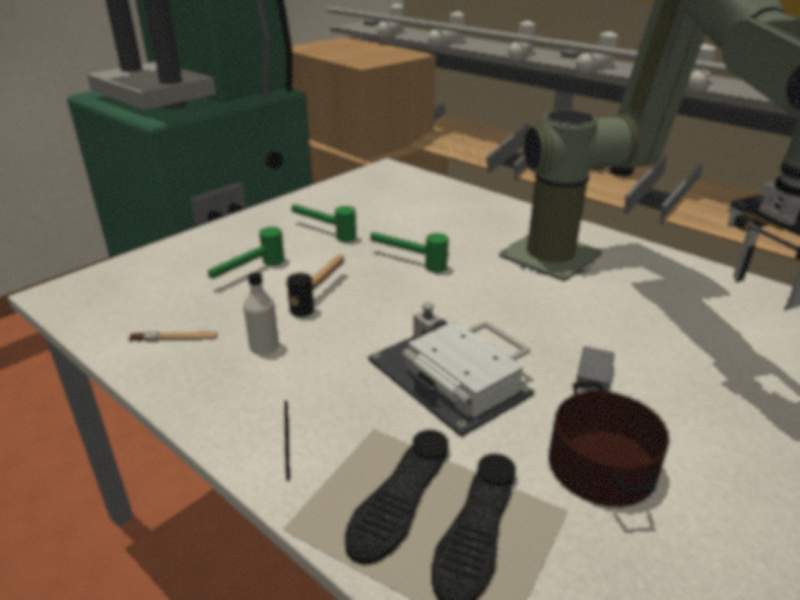

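View pics/top0.png

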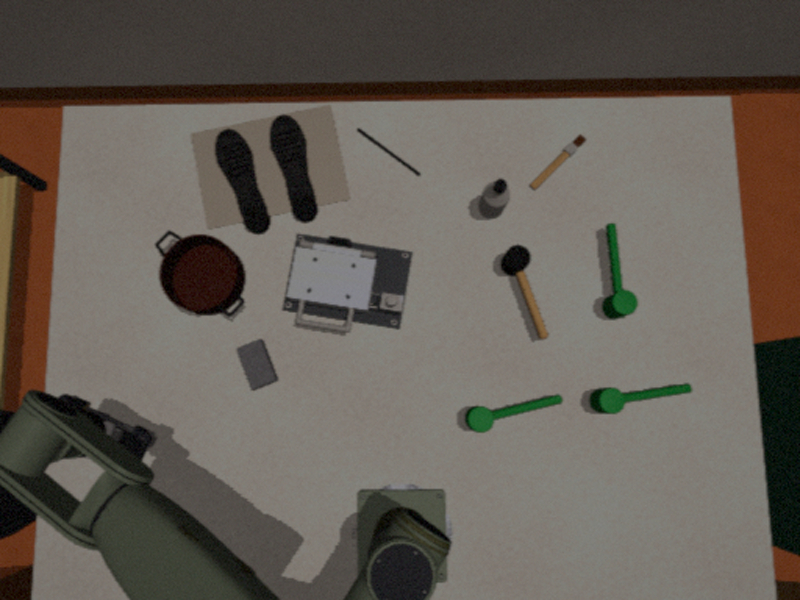

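The scene shows four mallets. Three are green, in the top view at (480,418), (608,400) and (620,302). One has a black head at (516,260) and a wooden handle down to (543,336), which fits the description. The mould is at (340,280), with its bar at the front and the pin at about (390,300). I'll confirm both in an enlarged crop.

```bash
cat > h.py <<'E'
from rig import arm
import numpy as np, cv2
from scipy.spatial.transform import Rotation as R
def ray(n,u,v,z):
    p=arm.camera_params(n);Rm=np.array(p["R"]);c=-Rm.T@p["t"]
    d=Rm.T@np.linalg.solve(p["K"],[u,v,1]);return c+d*(z-c[2])/d[2]
def proj(n,X):
    p=arm.camera_params(n);q=p["K"]@(np.array(p["R"])@X+p["t"]);return q[:2]/q[2]
def crop(n,u0,v0,w,h,s,f):
    im=arm.snapshot(n)[v0:v0+h,u0:u0+w,::-1]
    cv2.imwrite(f,cv2.resize(im,None,fx=s,fy=s,interpolation=cv2.INTER_CUBIC))
def st():
    o=arm.get_obs();return o,R.from_rotvec(o["tool_rot"])
def delta(pos,Rt):
    "shift in tool axes (mm) and turn (rotvec, tool axes) to the wanted TCP pose"
    o,r=st();return r.inv().apply(np.array(pos)-o["position"]).round(1),(r.inv()*Rt).as_rotvec().round(3)
E
python3 -c "
from h import *
crop('top',175,140,190,90,4.2,'pics/c1.png')"
```

```text
(no output)
```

View pics/c1.png

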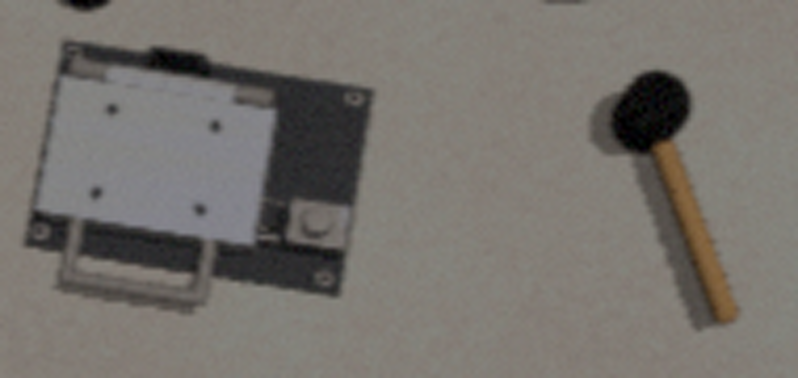

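The crop shows the pin head at about (319,217), the lid's front corners at (38,212) and (252,244), and the bar from (62,278) to (200,298). The mallet is confirmed: black rubber head with its top centre at (655,105), wooden handle with its end at (725,316).

```bash
cat >> h.py <<'E'
E
python3 - <<'E'
from h import *
from scipy.optimize import least_squares
P=lambda x,y,z:ray('top',175+x/4.2-.4,140+y/4.2-.4,z)
mod=np.array([[-30,-140,92],[-57.5,90,68],[-57.5,-90,68],[-105.5,0,60]])
pix=[(319,217),(38,212),(252,244),(133,287)]
w=np.array([P(*p,m[2]) for p,m in zip(pix,mod)])
f=lambda q:((R.from_euler('z',q[2]).apply(mod)+[q[0],q[1],0]-w)[:,:2]).ravel()
s=least_squares(f,[500,0,0]);print('mould',s.x,f(s.x).round(1))
for n,m in dict(pin=(-30,-140,92),bar=(-105.5,0,60),hinge=(68.5,0,52)).items():
    X=R.from_euler('z',s.x[2]).apply(m)+[s.x[0],s.x[1],0];print(n,X.round(1),'scene800',(proj('scene',X)*1.5625).round(), 'base dist',np.hypot(*X[:2]).round())
h=P(655,105,84);e=P(725,316,50);d=h-e;yaw=np.arctan2(d[1],d[0])
print('head',h,'end',e,np.hypot(*d[:2]),'yaw',yaw)
g=h-60*np.array([np.cos(yaw),np.sin(yaw),0]);print('grip',g, 'scene head',proj('scene',[h[0],h[1],84])*1.5625,proj('scene',[e[0],e[1],42])*1.5625)
o,r=st();print(r.as_matrix().round(3))
E
```

```text
mould [ 5.57366389e+02  1.47368912e+02 -1.69000462e-01] [ 0.1  0.2  0.8  2.3 -0.8 -0.9 -0.1 -1.6]
pin [504.2  14.4  92. ] scene800 [426. 304.] base dist 504.0
bar [453.4 165.1  60. ] scene800 [504. 336.] base dist 483.0
hinge [624.9 135.8  52. ] scene800 [434. 375.] base dist 639.0
head [ 593.42610352 -259.09464618   84.        ] end [ 424.31271887 -315.20137      50.        ] 178.17772398644797 yaw 0.3203427683211577
grip [ 536.47845118 -277.98816077   84.        ] scene head [298.80637459 277.5031087 ] [339.74584236 258.67921948]
[[-0.908  0.419 -0.001]
 [ 0.419  0.908 -0.001]
 [ 0.    -0.002 -1.   ]]
```

```bash
cat >> h.py <<'E'
from scipy.spatial.transform import Slerp
DOWN=lambda y:R.from_euler('z',y-np.pi/2)*R.from_euler('x',np.pi)*R.from_euler('z',np.pi)  # tool z down, tool y at world yaw y
def plan(pos,Rt,v=40,w=.12):
    o,r=st();p=o["position"];pos=np.array(pos,float);tr=(r.inv()*Rt).magnitude()
    n=int(max(np.ceil(np.linalg.norm(pos-p)/v),np.ceil(tr/w),1))
    S=Slerp([0,1],R.concatenate([r,Rt]));
    for i in range(n):
        a,b=S(i/n),S((i+1)/n);print(a.inv().apply((pos-p)/n).round(1),(a.inv()*b).as_rotvec().round(3))
def show():
    o,r=st();print(o["time"],o["position"].round(1),'F',o["ft_force"].round(1),'M',o["ft_torque"].round(2),'q',o["joint_positions"].round(2),'w',round(o["grip_width"],3));print(r.as_matrix().round(3))
E
python3 - <<'E'
from h import *
print(DOWN(-1.25).as_matrix().round(2))
plan([536.5,-278,340],DOWN(-1.25))
E
```

```text
[[ 0.95  0.32 -0.  ]
 [ 0.32 -0.95  0.  ]
 [ 0.   -0.   -1.  ]]
[-27.4 -27.4   2.9] [-0.     0.     0.109]
[-30.2 -24.2   2.9] [-0.     0.     0.109]
[-32.7 -20.8   2.9] [-0.     0.     0.109]
[-34.8 -17.1   2.9] [-0.     0.     0.109]
[-36.4 -13.3   2.9] [-0.     0.     0.109]
[-37.6  -9.3   2.9] [-0.     0.     0.109]
[-38.4  -5.1   2.9] [-0.     0.     0.109]
[-38.7  -0.9   2.9] [-0.     0.     0.109]
[-38.6   3.3   2.9] [-0.     0.     0.109]
[-38.    7.4   2.9] [-0.     0.     0.109]
[-37.   11.5   2.9] [-0.     0.     0.109]
[-35.5  15.4   2.9] [-0.     0.     0.109]
[-33.7  19.2   2.9] [-0.     0.     0.109]
[-31.4  22.7   2.9] [-0.     0.     0.109]
[-28.7  26.    2.9] [-0.     0.     0.109]
[-25.7  29.    2.9] [-0.     0.     0.109]
[-22.5  31.6   2.9] [-0.     0.     0.109]
[-18.9  33.8   2.9] [-0.     0.     0.109]
[-15.1  35.7   2.9] [-0.     0.     0.109]
[-11.2  37.1   2.9] [-0.     0.     0.109]
[-7.1 38.1  2.9] [-0.     0.     0.109]
[-2.9 38.6  2.9] [-0.     0.     0.109]
```

Request:
servo_tool(
  steps=[
    [0,-27.4,-27.4,3,0,0,0.109],
    [0,-30.2,-24.2,3,0,0,0.109],
    [0,-32.7,-20.8,3,0,0,0.109],
    [0,-34.8,-17.1,3,0,0,0.109],
    [0,-36.4,-13.3,3,0,0,0.109],
  ],
)

```text
time: 0.57
position: [306.2, 339.1, 386.2]
tool_rot: [-1.489, -2.764, 0.001]
ft_force: [1.5, 0.0, 0.4]
grip_width: 1.0
```

```bash
python3 - <<'E'
from h import *
show();plan([536.5,-278,340],DOWN(-1.25))
E
```

```text
0.5667 [306.2 339.1 386.2] F [1.5 0.  0.4] M [-0.08 -0.02 -0.02] q [ 0.65 -0.03  1.84  0.    1.34  0.06] w 1.0
[[-0.55   0.835 -0.002]
 [ 0.835  0.55   0.001]
 [ 0.002 -0.002 -1.   ]]
[-37.8  -8.6   2.7] [-0.     0.     0.108]
[-38.5  -4.5   2.7] [-0.     0.     0.108]
[-38.7  -0.4   2.7] [-0.     0.     0.108]
[-38.6   3.8   2.7] [-0.     0.     0.108]
[-37.9   7.9   2.7] [-0.     0.     0.108]
[-36.9  12.    2.7] [-0.     0.     0.108]
[-35.4  15.9   2.7] [-0.     0.     0.108]
[-33.4  19.6   2.7] [-0.     0.     0.108]
[-31.1  23.1   2.7] [-0.     0.     0.108]
[-28.5  26.3   2.7] [-0.     0.     0.108]
[-25.5  29.2   2.7] [-0.     0.     0.108]
[-22.2  31.8   2.7] [-0.     0.     0.108]
[-18.7  34.    2.7] [-0.     0.     0.108]
[-14.9  35.8   2.7] [-0.     0.     0.108]
[-11.   37.2   2.7] [-0.     0.     0.108]
[-6.9 38.1  2.7] [-0.     0.     0.108]
[-2.8 38.6  2.7] [-0.     0.     0.108]
```

Request:
servo_tool(
  steps=[
    [0,-38,-9,2.7,0,0,0.11],
    [0,-39,-5,2.7,0,0,0.11],
    [0,-39,0,2.7,0,0,0.11],
    [0,-39,4,2.7,0,0,0.11],
    [0,-38,8,2.7,0,0,0.11],
  ],
)

```text
time: 0.98
position: [371.2, 146.2, 370.8]
tool_rot: [-2.212, -2.229, 0.002]
ft_force: [0.4, 0.9, -0.1]
grip_width: 1.004
```

Request:
servo_tool(
  steps=[
    [0,-37,12,2.7,0,0,0.11],
    [0,-36,16,2.7,0,0,0.11],
    [0,-34,20,2.7,0,0,0.11],
    [0,-31,23,2.7,0,0,0.11],
    [0,-29,26,2.7,0,0,0.11],
  ],
)

```text
time: 1.4
position: [428.9, -49.9, 356.7]
tool_rot: [-2.757, -1.505, -0.002]
ft_force: [1.1, 0.3, 0.7]
grip_width: 0.999
```

Request:
servo_tool(
  steps=[
    [0,-26,29,2.7,0,0,0.11],
    [0,-22,32,2.7,0,0,0.11],
    [0,-19,34,2.7,0,0,0.11],
    [0,-15,36,2.7,0,0,0.11],
    [0,-11,37,2.7,0,0,0.11],
  ],
)

```text
time: 1.82
position: [478.7, -248.1, 341.4]
tool_rot: [-3.071, -0.651, -0.002]
ft_force: [0.4, 0.1, 0.3]
grip_width: 1.002
```

```bash
python3 - <<'E'
from h import *
show();plan([536.5,-278,280],DOWN(-1.25))
E
```

```text
1.8167 [ 478.7 -248.1  341.4] F [0.4 0.1 0.3] M [-0.03  0.16  0.01] q [-0.64  0.19  1.7   0.    1.25  0.51] w 1.002
[[ 0.914  0.406  0.001]
 [ 0.406 -0.914  0.002]
 [ 0.002 -0.002 -1.   ]]
[13.5 16.9 20.5] [-0.001 -0.     0.032]
[14.1 16.5 20.5] [-0.001 -0.     0.032]
[14.6 16.  20.5] [-0.001 -0.     0.032]
```

Request:
servo_tool(
  steps=[
    [0,14,17,18,0,0,0.032],
    [0,14,17,18,0,0,0.032],
    [0,15,16,18,0,0,0.032],
    [0,0,0,0,0,0,0],
  ],
)

```text
time: 2.15
position: [539.1, -290.7, 284.3]
tool_rot: [3.104, 0.47, 0.004]
ft_force: [-1.0, 1.1, -0.5]
grip_width: 1.002
```

```bash
python3 - <<'E'
from h import *
show();plan([536.5,-278,222],DOWN(-1.25),30)
crop('top',300,140,110,90,6,'pics/c2.png')
crop('scene',150,130,110,90,6,'pics/c2s.png')
E
python3 -c "
import cv2,numpy as np
cv2.imwrite('pics/c2b.png',cv2.resize(np.hstack([cv2.imread('pics/c2.png'),cv2.imread('pics/c2s.png')]),(792,324)))"
```

```text
2.15 [ 539.1 -290.7  284.3] F [-1.   1.1 -0.5] M [0.06 0.21 0.02] q [-0.64  0.4   1.55 -0.    1.18  0.63] w 1.002
[[ 0.955  0.296  0.003]
 [ 0.296 -0.955 -0.002]
 [ 0.002  0.003 -1.   ]]
[ 0.4 -4.4 20.8] [ 0.001 -0.001 -0.007]
[ 0.4 -4.3 20.8] [ 0.001 -0.001 -0.007]
[ 0.5 -4.3 20.8] [ 0.001 -0.001 -0.007]
```

View pics/c2b.png

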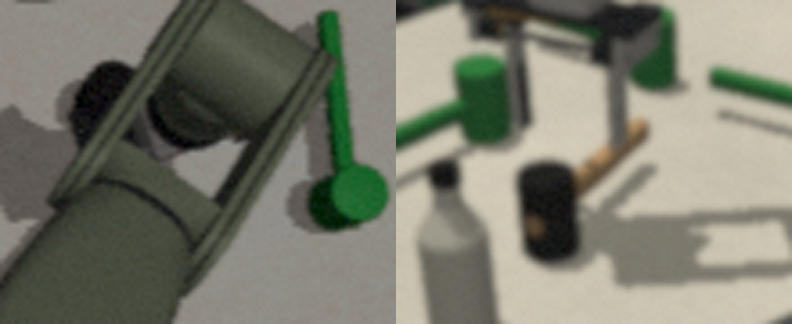

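The right half of the crop (scene camera) shows the open fingers either side of the wooden handle, at (515,100) and (620,130), with the black head at (550,210). I'm going down and gripping.

Request:
servo_tool(
  steps=[
    [0,0.4,-4.4,21,0,0,-0.007],
    [0,0.4,-4.4,21,0,0,-0.007],
    [0,0.4,-4.4,19,0,0,-0.007],
    [0,0,0,0,0,0,0],
  ],
)

```text
time: 2.58
position: [534.9, -275.1, 231.8]
tool_rot: [3.089, 0.512, 0.014]
ft_force: [-0.2, 0.9, -0.9]
grip_width: 1.001
```

```bash
python3 - <<'E'
from h import *
show();plan([536.5,-278,222],DOWN(-1.25),30)
E
```

```text
2.5833 [ 534.9 -275.1  231.8] F [-0.2  0.9 -0.9] M [ 0.02  0.18 -0.02] q [-0.62  0.45  1.61 -0.    1.07  0.62] w 1.001
[[ 0.946  0.323  0.011]
 [ 0.323 -0.946 -0.008]
 [ 0.007  0.011 -1.   ]]
[0.5 3.1 9.8] [ 0.011 -0.007  0.008]
```

Request:
servo_tool(
  steps=[
    [0,0.5,3,10,0.011,-0.007,0],
    [0.4,0,0,0,0,0,0],
    [0.9,0,0,0,0,0,0],
    [0.9,0,0,0,0,0,0],
    [0.9,0,0,0,0,0,0],
  ],
  newtons=60,
)

```text
time: 3.0
position: [537.4, -277.9, 228.4]
tool_rot: [3.093, 0.516, 0.009]
ft_force: [-0.3, 0.2, 0.4]
grip_width: 0.749
```

Request:
servo_tool(
  steps=[
    [0.9,0,0,0,0,0,0],
    [0.9,0,0,0,0,0,0],
    [0.9,0,0,0,0,0,0],
    [0.9,0,0,0,0,0,0],
  ],
)

```text
time: 3.33
position: [538.3, -278.9, 231.4]
tool_rot: [3.089, 0.515, 0.015]
ft_force: [-0.1, -0.7, 0.8]
grip_width: 0.469
```

```bash
python3 - <<'E'
from h import *
show();print(delta([536.5,-278,222],DOWN(-1.25)))
E
```

```text
3.3333 [ 538.3 -278.9  231.4] F [-0.1 -0.7  0.8] M [-0.02  0.15  0.04] q [-0.62  0.46  1.6  -0.    1.07  0.62] w 0.469
[[ 0.946  0.324  0.011]
 [ 0.324 -0.946 -0.008]
 [ 0.008  0.011 -1.   ]]
(array([-1.5, -1.6,  9.3]), array([ 0.011, -0.008,  0.009]))
```

Request:
servo_tool(
  steps=[
    [0.9,-1.5,-1.5,6,0.011,-0.008,0],
    [0.9,0,0,4,0,0,0],
    [0.9,0,0,1,0,0,0],
    [0.9,0,0,1,0,0,0],
    [0.9,0,0,1,0,0,0],
  ],
)

```text
time: 3.75
position: [537.0, -278.9, 219.1]
tool_rot: [3.098, 0.516, 0.0]
ft_force: [-5.0, 2.1, 12.8]
grip_width: 0.21
```

Request:
servo_tool(
  steps=[
    [0.9,0,0,1,0,0,0],
    [0.9,0,0,1,0,0,0],
    [0.9,0,0,1,0,0,0],
  ],
)

```text
time: 4.0
position: [537.2, -279.0, 219.3]
tool_rot: [-3.099, -0.516, 0.001]
ft_force: [-2.8, 2.0, 6.6]
grip_width: 0.207
```

```bash
python3 - <<'E'
from h import *
show();print(delta([536.5,-278,222],DOWN(-1.25)))
E
```

```text
4.0 [ 537.2 -279.   219.3] F [-2.8  2.   6.6] M [0.23 0.48 0.02] q [-0.62  0.48  1.6  -0.    1.06  0.62] w 0.207
[[ 0.946  0.324 -0.001]
 [ 0.324 -0.946 -0.   ]
 [-0.    -0.    -1.   ]]
(array([-0.4, -1.2, -2.7]), array([-0.   ,  0.   ,  0.009]))
```

Request:
servo_tool(
  steps=[
    [0.9,0,0,-15,0,0,0],
    [0.9,0,0,-25,0,0,0],
    [0.9,0,0,-30,0,0,0],
    [0.9,0,0,-30,0,0,0],
    [0.9,0,0,-20,0,0,0],
  ],
)

```text
time: 4.42
position: [532.9, -275.9, 329.1]
tool_rot: [-3.076, -0.513, 0.037]
ft_force: [0.8, -0.2, -3.0]
grip_width: 0.211
```

```bash
python3 - <<'E'
from h import *
show();plan([448,-5.5,350],DOWN(-1.24),35)
E
```

```text
4.4167 [ 532.9 -275.9  329.1] F [ 0.8 -0.2 -3. ] M [-0.15  0.21 -0.01] q [-0.62  0.34  1.54 -0.    1.3   0.62] w 0.211
[[ 0.946  0.324 -0.027]
 [ 0.325 -0.946  0.018]
 [-0.02  -0.026 -0.999]]
[  0.8 -31.5  -1.5] [-0.003  0.002 -0.   ]
[  0.8 -31.5  -1.6] [-0.003  0.002 -0.   ]
[  0.8 -31.5  -1.7] [-0.003  0.002 -0.   ]
[  0.8 -31.5  -1.8] [-0.003  0.002 -0.   ]
[  0.8 -31.5  -1.9] [-0.003  0.002 -0.   ]
[  0.8 -31.5  -2. ] [-0.003  0.002 -0.   ]
[  0.8 -31.5  -2. ] [-0.003  0.002 -0.   ]
[  0.8 -31.5  -2.1] [-0.003  0.002 -0.   ]
[  0.8 -31.5  -2.2] [-0.003  0.002 -0.   ]
```

Request:
servo_tool(
  steps=[
    [0.9,1,-20,-2,-0.004,0.003,0],
    [0.9,1,-31,-2,-0.003,0.002,0],
    [0.9,1,-31,-2,-0.003,0.002,0],
    [0.9,1,-31,-2,-0.003,0.002,0],
    [0.9,1,-31,-2,-0.003,0.002,0],
  ],
)

```text
time: 4.83
position: [490.5, -139.7, 342.4]
tool_rot: [-3.099, -0.503, 0.013]
ft_force: [0.6, 0.3, -2.7]
grip_width: 0.207
```

Request:
servo_tool(
  steps=[
    [0.9,1,-31,-2,-0.003,0.002,0],
    [0.9,1,-31,-2,-0.003,0.002,0],
    [0.9,1,-31,-2,-0.003,0.002,0],
    [0.9,1,-20,-2,0,0,0],
    [0.9,0,-10,0,0,0,0],
  ],
)

```text
time: 5.25
position: [447.6, -12.3, 343.9]
tool_rot: [-3.097, -0.506, 0.025]
ft_force: [1.2, 0.4, -3.7]
grip_width: 0.208
```

```bash
python3 - <<'E'
from h import *
show();plan([448,-5.5,345],DOWN(-1.24),35)
E
```

```text
5.25 [447.6 -12.3 343.9] F [ 1.2  0.4 -3.7] M [-0.06  0.22 -0.04] q [-0.22 -0.    1.9  -0.    1.26  1.03] w 0.208
[[ 0.948  0.318 -0.016]
 [ 0.318 -0.948  0.001]
 [-0.015 -0.006 -1.   ]]
[ 2.6 -6.3 -1.1] [-0.006  0.015 -0.007]
```

Request:
servo_tool(
  steps=[
    [0.9,2.5,-6.5,-2,-0.006,0.015,0],
    [0.9,0,0,0,0,0,0],
    [0.9,0,0,0,0,0,0],
  ],
)

```text
time: 5.5
position: [446.2, -3.3, 343.6]
tool_rot: [-3.098, -0.512, 0.006]
ft_force: [-0.4, -1.2, -3.3]
grip_width: 0.207
```

```bash
python3 - <<'E'
from h import *
show();print(delta([448,-5.5,345],DOWN(-1.24)))
a=arm.snapshot('scene')[155:275,225:355,::-1];b=arm.snapshot('top')[120:240,170:300,::-1]
cv2.imwrite('pics/c3.png',cv2.resize(np.hstack([a,b]),None,fx=3,fy=3,interpolation=cv2.INTER_CUBIC))
# predicted pixels in crop for pin top and head bottom centre
X=np.array([504.2,14.4,92]);print((proj('scene',X)-[225,155])*3,(proj('top',X)-[170,120])*3+[390,0])
o,r=st();T=o['position']
for dx,dz in((60,219),(60,135)):
    H=T+r.apply([dx,0,dz]);print(H,(proj('scene',H)-[225,155])*3,(proj('top',H)-[170,120])*3+[390,0])
E
```

```text
5.5 [446.2  -3.3 343.6] F [-0.4 -1.2 -3.3] M [-0.1   0.21 -0.04] q [-0.2  -0.01  1.91 -0.    1.24  1.04] w 0.207
[[ 0.947  0.322 -0.004]
 [ 0.322 -0.947  0.001]
 [-0.004 -0.002 -1.   ]]
(array([ 1. ,  2.7, -1.4]), array([-0.002,  0.004, -0.003]))
[142.44754956 119.01011825] [631.49660701 213.7449409 ]
[502.58513124  15.55563727 124.6406099 ] [145.21734238  91.151945  ] [629.93277647 210.7624783 ]
[502.89106616  15.49541742 208.6400312 ] [147.33112507  16.37039584] [628.455959   198.10126541]
```

View pics/c3.png

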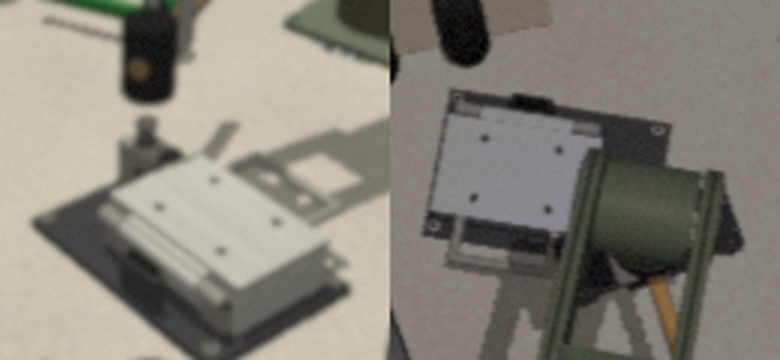

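The left half of the crop shows the black head at (149,60) straight above the pin head at (147,121), with its face about 30 mm clear. Time to strike.

Request:
servo_tool(
  steps=[
    [0.9,0,0,18,0,0,0],
    [0.9,0,0,30,0,0,0],
    [0.9,0,0,10,0,0,0],
  ],
)

```text
time: 5.85
position: [450.6, -8.0, 291.2]
tool_rot: [3.095, 0.504, 0.008]
ft_force: [-19.4, -1.3, 29.1]
grip_width: 0.209
```

```bash
python3 - <<'E'
from h import *
show()
a=arm.snapshot('scene')[155:275,225:355,::-1]
cv2.imwrite('pics/c4.png',cv2.resize(a,None,fx=5,fy=5,interpolation=cv2.INTER_CUBIC))
E
```

```text
5.85 [450.6  -8.  291.2] F [-19.4  -1.3  29.1] M [0.31 3.05 0.28] q [-0.21  0.07  1.95 -0.    1.11  1.04] w 0.209
[[ 0.948  0.318  0.006]
 [ 0.318 -0.948 -0.005]
 [ 0.004  0.007 -1.   ]]
```

View pics/c4.png

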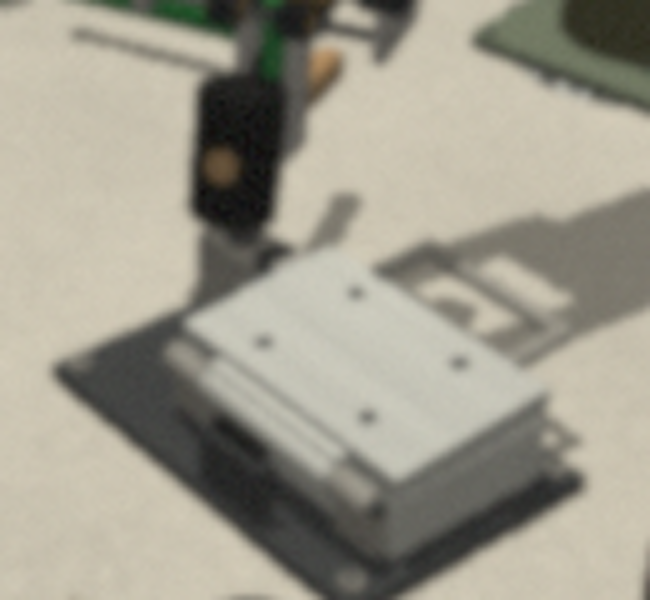

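The pin is pressed against its stop, with 29 N at the wrist and the head tilted slightly at (235,150). I'll raise the mallet and check whether the lid is ajar.

Request:
servo_tool(
  steps=[
    [0.9,0,0,-10,0,0,0],
    [0.9,0,0,-25,0,0,0],
    [0.9,0,0,-30,0,0,0],
    [0.9,0,0,-20,0,0,0],
    [0.9,0,0,0,0,0,0],
  ],
)

```text
time: 6.32
position: [451.8, -13.5, 376.6]
tool_rot: [3.099, 0.489, -0.004]
ft_force: [1.3, 0.0, -2.7]
grip_width: 0.211
```

```bash
python3 - <<'E'
from h import *
show()
a=arm.snapshot('scene')[130:275,215:355,::-1]
cv2.imwrite('pics/c5.png',cv2.resize(a,None,fx=4,fy=4,interpolation=cv2.INTER_CUBIC))
for t in(0,.06):
  for y in (-55,55):
    m=np.array([68.5-174*np.cos(t)+8*np.sin(t),y,52+174*np.sin(t)+8*np.cos(t)])
    X=R.from_euler('z',-.169).apply(m)+[557.4,147.4,0];print(t,y,(proj('scene',X)-[215,130])*4)
print((proj('scene',[504.2,14.4,92])-[215,130])*4)
E
```

```text
6.3167 [451.8 -13.5 376.6] F [ 1.3  0.  -2.7] M [-0.03  0.2  -0.01] q [-0.22 -0.03  1.86 -0.    1.31  1.04] w 0.211
[[ 0.951  0.308 -0.002]
 [ 0.308 -0.951 -0.004]
 [-0.003  0.003 -1.   ]]
0 -55 [376.73840246 308.70812667]
0 55 [484.99076258 376.06006241]
0.06 -55 [377.0035709  297.64239685]
0.06 55 [485.82554542 364.65676697]
[229.93006608 258.68015767]
```

View pics/c5.png

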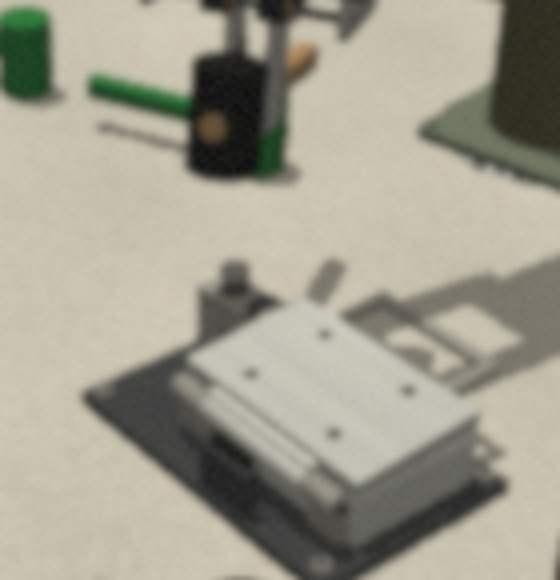

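```bash
python3 - <<'E'
from h import *
print('bottle',ray('top',495/1.5625,200/1.5625,80),'green',ray('top',480/1.5625,418/1.5625,60),ray('top',560/1.5625,399/1.5625,40))
old=cv2.imread('pics/c3.png')[:,:390];now=cv2.resize(arm.snapshot('scene')[155:275,225:355,::-1],None,fx=3,fy=3,interpolation=cv2.INTER_CUBIC)
for n,(x,y,w,h) in dict(bar=(235,148,80,65),lidfront=(240,195,85,50),hinge=(95,195,110,80),carrier=(30,190,60,60),pin=(133,110,30,22)).items():
    m=cv2.matchTemplate(now[y-18:y+h+18,x-18:x+w+18],old[y:y+h,x:x+w],cv2.TM_CCOEFF_NORMED);_,s,_,l=cv2.minMaxLoc(m);print(n,round(s,3),'shift px/3',l[0]-18,l[1]-18)
plan([525,-200,330],DOWN(-1.25),38)
E
```

```text
bottle [ 724.18073365 -217.28509888   80.        ] green [ 248.64880806 -171.72832236   60.        ] [ 286.64912872 -349.07548001   40.        ]
bar 0.815 shift px/3 3 -4
lidfront 0.937 shift px/3 0 -4
hinge 0.999 shift px/3 0 0
carrier 1.0 shift px/3 0 0
pin 0.986 shift px/3 0 5
[ 2.3 33.5  7.1] [ 0.     0.001 -0.001]
[ 2.2 33.5  7.1] [ 0.     0.001 -0.001]
[ 2.2 33.5  7.1] [ 0.     0.001 -0.001]
[ 2.1 33.5  7.1] [ 0.     0.001 -0.001]
[ 2.1 33.5  7.1] [ 0.     0.001 -0.001]
[ 2.  33.5  7.2] [ 0.     0.001 -0.001]
```

The lid front has risen while the hinge and carrier plate haven't moved, and the pin is about 6–7 mm down, so the lid is released. Next I lay the mallet down on free bench near (525,-200).

Request:
servo_tool(
  steps=[
    [0.9,2,25,0,0,0,0],
    [0.9,2,34,0,0,0,0],
    [0.9,2,34,5,0,0,0],
    [0.9,2,34,10,0,0,0],
    [0.9,2,34,15,0,0,0],
  ],
)

```text
time: 6.83
position: [507.9, -164.0, 333.5]
tool_rot: [-3.095, -0.501, 0.026]
ft_force: [0.8, -0.0, -3.0]
grip_width: 0.21
```

Request:
servo_tool(
  steps=[
    [0.9,2,20,20,0,0,0],
    [0.9,0,10,25,0,0,0],
    [0.9,0,0,20,0,0,0],
    [0.9,0,0,15,0,0,0],
    [0.9,0,0,0,0,0,0],
  ],
)

```text
time: 7.25
position: [514.7, -201.5, 234.9]
tool_rot: [-3.089, -0.481, 0.049]
ft_force: [-1.2, -0.0, -4.2]
grip_width: 0.21
```

```bash
python3 - <<'E'
from h import *
show();print(delta([525,-200,222],DOWN(-1.25)))
E
```

```text
7.25 [ 514.7 -201.5  234.9] F [-1.2 -0.  -4.2] M [-0.    0.31 -0.05] q [-0.53  0.37  1.72 -0.01  1.08  0.74] w 0.21
[[ 0.952  0.304 -0.033]
 [ 0.304 -0.953  0.01 ]
 [-0.029 -0.019 -0.999]]
(array([10.6,  2. , 12.6]), array([-0.019,  0.029, -0.012]))
```

Request:
servo_tool(
  steps=[
    [0.9,0,0,6,-0.019,0.029,0],
    [0.9,0,0,4,0,0,0],
    [0.9,0,0,3,0,0,0],
    [0.9,0,0,0,0,0,0],
  ],
)

```text
time: 7.58
position: [511.3, -200.7, 215.0]
tool_rot: [-3.096, -0.48, 0.016]
ft_force: [-0.5, 0.4, -3.6]
grip_width: 0.208
```

```bash
python3 - <<'E'
from h import *
show();print(delta([525,-200,220],DOWN(-1.25)))
a=arm.snapshot('scene')[125:225,150:280,::-1]
cv2.imwrite('pics/c6.png',cv2.resize(a,None,fx=4,fy=4,interpolation=cv2.INTER_CUBIC))
E
```

```text
7.5833 [ 511.3 -200.7  215. ] F [-0.5  0.4 -3.6] M [-0.09  0.29  0.05] q [-0.53  0.39  1.75  0.    1.02  0.73] w 0.208
[[ 0.953  0.303 -0.012]
 [ 0.303 -0.953  0.007]
 [-0.009 -0.01  -1.   ]]
(array([13.2,  3.4, -5.2]), array([-0.01 ,  0.009, -0.013]))
```

View pics/c6.png

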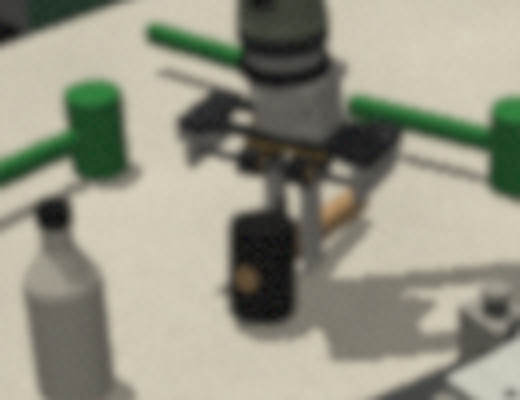

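The crop shows the black head at (262,265), upright and just short of the bench, with the handle level. The handle slid up a few mm in the grip during the blow. I'm lowering on to contact.

Request:
servo_tool(
  steps=[
    [0.9,0,0,3,-0.01,0.01,0],
    [0.9,0,0,2.5,0,0,0],
  ],
)

```text
time: 7.8
position: [512.6, -201.0, 211.5]
tool_rot: [3.101, 0.481, 0.008]
ft_force: [0.9, -0.2, -4.1]
grip_width: 0.206
```

Request:
servo_tool(
  steps=[
    [0.9,0,0,3,0,0,0],
    [0.9,0,0,2,0,0,0],
  ],
)

```text
time: 7.97
position: [513.0, -201.3, 210.5]
tool_rot: [3.1, 0.484, 0.006]
ft_force: [-7.2, 3.5, 11.4]
grip_width: 0.21
```

Request:
servo_tool(
  steps=[
    [0.6,0,0,0,0,0,0],
    [0.4,0,0,0,0,0,0],
    [0.2,0,0,0,0,0,0],
    [0.2,0,0,0,0,0,0],
    [0.2,0,0,0,0,0,0],
  ],
  newtons=30,
)

```text
time: 8.38
position: [516.3, -202.7, 216.0]
tool_rot: [3.092, 0.483, 0.023]
ft_force: [0.4, 1.1, 0.4]
grip_width: 0.525
```

Request:
servo_tool(
  steps=[
    [0.2,0,0,0,0,0,0],
    [0.2,0,0,0,0,0,0],
    [0.2,0,0,-10,0,0,0],
    [0.2,0,0,-25,0,0,0],
    [0.2,0,0,-35,0,0,0],
  ],
)

```text
time: 8.8
position: [512.0, -200.3, 280.2]
tool_rot: [3.104, 0.485, 0.001]
ft_force: [0.5, 0.2, -0.1]
grip_width: 0.799
```

Request:
servo_tool(
  steps=[
    [0.3,0,0,-40,0,0,0],
    [0.4,0,0,-25,0,0,0],
  ],
)

```text
time: 8.97
position: [511.4, -200.0, 348.7]
tool_rot: [-3.103, -0.484, 0.001]
ft_force: [1.2, -0.6, 0.3]
grip_width: 0.696
```

```bash
python3 - <<'E'
from h import *
show()
a=arm.snapshot('scene')[125:225,150:280,::-1]
cv2.imwrite('pics/c7.png',cv2.resize(a,None,fx=4,fy=4,interpolation=cv2.INTER_CUBIC))
plan([455,164,345],DOWN(-.169),38)
E
```

```text
8.9667 [ 511.4 -200.   348.7] F [ 1.2 -0.6  0.3] M [-0.06  0.1   0.02] q [-0.53  0.21  1.66  0.    1.27  0.73] w 0.696
[[ 0.952  0.305 -0.001]
 [ 0.305 -0.952  0.001]
 [-0.001 -0.001 -1.   ]]
[  5.6 -36.5   0.7] [ 0.001 -0.    -0.109]
[  9.5 -35.7   0.7] [ 0.001 -0.    -0.109]
[ 13.4 -34.4   0.8] [ 0.001 -0.    -0.109]
[ 17.1 -32.8   0.8] [ 0.001 -0.    -0.109]
[ 20.5 -30.7   0.8] [ 0.001 -0.    -0.109]
[ 23.7 -28.3   0.8] [ 0.001 -0.    -0.109]
[ 26.7 -25.5   0.8] [ 0.001 -0.    -0.109]
[ 29.3 -22.5   0.9] [ 0.001 -0.    -0.109]
[ 31.6 -19.1   0.9] [ 0.001 -0.    -0.109]
[ 33.5 -15.6   0.9] [ 0.001 -0.    -0.109]
```

View pics/c7.png

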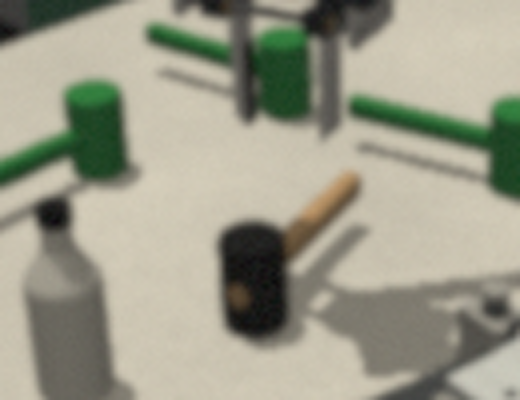

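The mallet stands free at (252,280) and the fingers are clear. On to the bar.

Request:
servo_tool(
  steps=[
    [0.5,6,-36,0,0,0,-0.109],
    [0.53,10,-36,0,0,0,-0.109],
    [0.53,13,-35,0,0,0,-0.109],
    [0.53,17,-33,0,0,0,-0.109],
    [0.53,20,-31,0,0,0,-0.109],
  ],
)

```text
time: 9.43
position: [484.4, -19.9, 361.0]
tool_rot: [2.832, 1.307, 0.027]
ft_force: [0.4, 0.8, -0.5]
grip_width: 0.47
```

Request:
servo_tool(
  steps=[
    [0.53,24,-28,0,0,0,-0.109],
    [0.53,27,-26,0,0,0,-0.109],
    [0.53,29,-22,0,0,0,-0.109],
    [0.53,31,-19,0,0,0,-0.109],
    [0.53,15,-7,0,0,0,-0.1],
  ],
)

```text
time: 9.85
position: [451.7, 150.9, 360.7]
tool_rot: [2.351, 2.041, 0.023]
ft_force: [0.2, 0.6, 0.1]
grip_width: 0.47
```

```bash
python3 - <<'E'
from h import *
show();plan([454.2,165,330],DOWN(-.169),20)
E
```

```text
9.85 [451.7 150.9 360.7] F [0.2 0.6 0.1] M [-0.04  0.09 -0.03] q [ 0.15  0.03  1.83 -0.02  1.25  0.29] w 0.47
[[ 0.141  0.99   0.029]
 [ 0.99  -0.14  -0.012]
 [-0.007  0.031 -0.999]]
[ 7.3 -0.2 15.3] [0.015 0.004 0.014]
[ 7.2 -0.1 15.3] [0.015 0.004 0.014]
```

Request:
servo_tool(
  steps=[
    [0.53,6,0,22,0.015,0.004,0.014],
    [0.53,5,0,22,0.015,0.004,0.014],
    [0.53,0,0,15,0,0,0],
    [0.53,0,0,0,0,0,0],
  ],
)

```text
time: 10.18
position: [452.9, 168.0, 303.5]
tool_rot: [2.386, 2.041, 0.013]
ft_force: [-0.6, 0.7, 0.6]
grip_width: 0.468
```

```bash
python3 - <<'E'
from h import *
show();print(delta([454.2,165,250],DOWN(-.169)))
a=arm.snapshot('scene')[140:280,250:390,::-1];b=arm.snapshot('top')[130:270,160:300,::-1]
cv2.imwrite('pics/c8.png',cv2.resize(np.hstack([a,b]),None,fx=2.85,fy=2.85,interpolation=cv2.INTER_CUBIC))
E
```

```text
10.1833 [452.9 168.  303.5] F [-0.6  0.7  0.6] M [-0.09  0.13 -0.02] q [0.18 0.12 1.87 0.   1.15 0.33] w 0.468
[[ 0.155  0.988  0.007]
 [ 0.988 -0.155  0.004]
 [ 0.005  0.006 -1.   ]]
(array([-3.1,  1.4, 53.5]), array([ 0.006, -0.005,  0.013]))
```

View pics/c8.png

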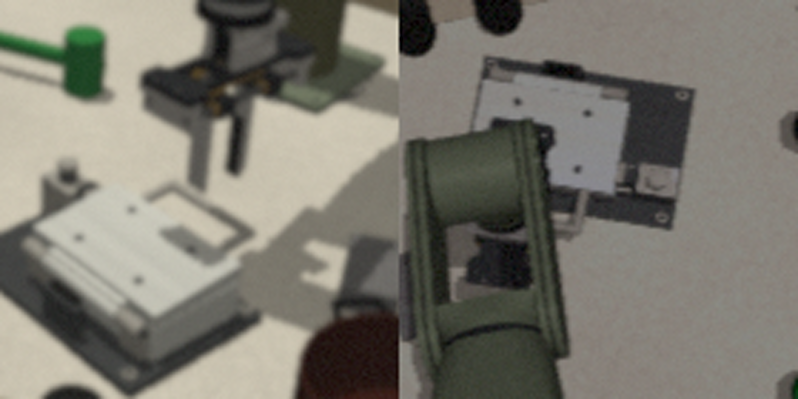

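In the scene half of the crop the bar runs from (175,185) to (245,235), and the fingertips at (200,188) and (235,172) will straddle it once lowered about 50 mm. The frame is clear of them. I'm descending.

Request:
servo_tool(
  steps=[
    [0.53,-2,1,15,0.006,-0.005,0.013],
    [0.53,-1,0,15,0,0,0],
    [0.53,0,0,10,0,0,0],
    [0.53,0,0,4,0,0,0],
  ],
)

```text
time: 10.62
position: [458.2, 163.8, 264.7]
tool_rot: [2.399, 2.014, 0.021]
ft_force: [-1.0, -0.1, -0.7]
grip_width: 0.471
```

```bash
python3 - <<'E'
from h import *
show();print(delta([454.2,165,249],DOWN(-.169)))
E
```

```text
10.6167 [458.2 163.8 264.7] F [-1.  -0.1 -0.7] M [-0.04  0.04 -0.02] q [ 0.17  0.19  1.89 -0.    1.05  0.34] w 0.471
[[ 0.173  0.985  0.016]
 [ 0.985 -0.173  0.002]
 [ 0.004  0.016 -1.   ]]
(array([ 0.4, -4.4, 15.6]), array([ 0.016, -0.004, -0.005]))
```

Request:
servo_tool(
  steps=[
    [0.53,0,-4,10,0.016,-0.004,0],
    [0.53,0,-1,6,0,0,0],
    [0.53,0,0,3,0,0,0],
  ],
)

```text
time: 10.87
position: [453.7, 164.0, 244.3]
tool_rot: [-2.407, -2.017, 0.001]
ft_force: [-0.8, 0.0, 0.8]
grip_width: 0.472
```

```bash
python3 - <<'E'
from h import *
show();print(delta([454.2,165,249],DOWN(-.169)))
E
```

```text
10.8667 [453.7 164.  244.3] F [-0.8  0.   0.8] M [0.01 0.05 0.02] q [0.17 0.22 1.9  0.   1.02 0.34] w 0.472
[[ 0.175  0.985 -0.001]
 [ 0.985 -0.175  0.   ]
 [ 0.    -0.001 -1.   ]]
(array([ 1.1,  0.3, -4.7]), array([-0.001, -0.   , -0.007]))
```

Request:
servo_tool(
  steps=[
    [0.95,1,0,-3,0,0,0],
    [0.95,0,0,0,0,0,0],
    [0.95,0,0,0,0,0,0],
    [0.95,0,0,0,0,0,0],
    [0.95,0,0,0,0,0,0],
  ],
  newtons=30,
)

```text
time: 11.28
position: [454.0, 165.2, 247.5]
tool_rot: [-2.407, -2.017, 0.001]
ft_force: [0.4, 0.2, -0.1]
grip_width: 0.153
```

Request:
servo_tool(
  steps=[
    [0.95,0,0,0,0,0,0],
    [0.95,0,0,0,0,0,0],
  ],
)

```text
time: 11.45
position: [453.9, 165.3, 247.8]
tool_rot: [-2.407, -2.017, 0.001]
ft_force: [-0.1, -0.3, -2.4]
grip_width: 0.117
```

```bash
python3 - <<'E'
from h import *
show();print(delta([454.2,165,250],DOWN(-.169)))
E
```

```text
11.45 [453.9 165.3 247.8] F [-0.1 -0.3 -2.4] M [-0.04 -0.02 -0.04] q [0.17 0.21 1.9  0.   1.03 0.35] w 0.117
[[ 0.175  0.985 -0.001]
 [ 0.985 -0.175  0.   ]
 [ 0.    -0.001 -1.   ]]
(array([-0.3,  0.3, -2.2]), array([-0.001, -0.   , -0.007]))
```

```bash
cat > arc.py <<'E'
from h import *
import sys
step=float(sys.argv[1]); end=1.521
H=np.array([624.9,135.8,52]);ux=np.array([np.cos(.169),-np.sin(.169),0])
o,r=st();g=o["position"]+r.apply([0,0,180])
d=g-H;x=d@ux;z=d[2];a=np.arctan2(z,-x)
print('t',o['time'],'bar x,z',x.round(1),z.round(1),'radius',np.hypot(x,z).round(1),'lid',round(a-.046,3),'F',o['ft_force'].round(1),'w',round(o['grip_width'],3),'turn',(r.inv()*DOWN(-.174)).as_rotvec().round(3),'tool-x err',round(d@np.array([np.sin(.169),np.cos(.169),0]),1))
p=np.array([x,z])
for i in range(10):
    a2=min(a+step/174.2,end);q=174.2*np.array([-np.cos(a2),np.sin(a2)]);
    print((q-p)[0].round(1),-(q-p)[1].round(1),end=' | ');p=q;a=a2
E
python3 arc.py 9
```

```text
t 11.45 bar x,z -173.7 15.8 radius 174.4 lid 0.045 F [-0.1 -0.3 -2.4] w 0.117 turn [-0.001 -0.    -0.002] tool-x err 0.4
1.2 -8.9 | 1.5 -8.9 | 2.0 -8.8 | 2.4 -8.7 | 2.9 -8.5 | 3.3 -8.4 | 3.7 -8.2 | 4.1 -8.0 | 4.5 -7.8 | 4.9 -7.5 |
```

Request:
servo_tool(
  steps=[
    [0.95,0,0.6,-4,0,0,0],
    [0.95,0,1.2,-7,0,0,0],
    [0.95,0,2,-9,0,0,0],
    [0.95,0,2.4,-9,0,0,0],
    [0.95,0,2.8,-9,0,0,0],
  ],
)

```text
time: 11.87
position: [462.3, 163.7, 285.1]
tool_rot: [-2.405, -2.014, 0.004]
ft_force: [3.2, 1.7, -6.7]
grip_width: 0.114
```

```bash
python3 arc.py 9
```

```text
t 11.8667 bar x,z -165.9 53.1 radius 174.1 lid 0.264 F [ 3.2  1.7 -6.7] w 0.114 turn [-0.005 -0.    -0.002] tool-x err 0.2
2.9 -8.5 | 3.4 -8.3 | 3.8 -8.1 | 4.2 -7.9 | 4.6 -7.7 | 5.0 -7.5 | 5.4 -7.2 | 5.8 -6.9 | 6.1 -6.6 | 6.5 -6.3 |
```

Following the arc well (radius 174.1, light forces).

Request:
servo_tool(
  steps=[
    [0.95,0,2.9,-8.5,-0.003,0,0],
    [0.95,0,3.4,-8.3,-0.002,0,0],
    [0.95,0,3.8,-8.1,0,0,0],
    [0.95,0,4.2,-7.9,0,0,0],
    [0.95,0,4.6,-7.7,0,0,0],
  ],
)

```text
time: 12.28
position: [482.5, 159.9, 330.8]
tool_rot: [2.408, 2.016, 0.004]
ft_force: [4.2, -0.2, -8.7]
grip_width: 0.117
```

```bash
python3 arc.py 9
```

```text
t 12.2833 bar x,z -144.0 98.8 radius 174.6 lid 0.555 F [ 4.2 -0.2 -8.7] w 0.117 turn [ 0.002 -0.001 -0.003] tool-x err 0.0
5.6 -7.1 | 5.7 -7.0 | 6.0 -6.7 | 6.3 -6.4 | 6.7 -6.0 | 7.0 -5.7 | 7.3 -5.3 | 7.5 -4.9 | 7.8 -4.6 | 8.0 -4.1 |
```

Request:
servo_tool(
  steps=[
    [0.95,0,5.5,-7.1,0,0,0],
    [0.95,0,5.7,-7,0,0,0],
    [0.95,0,6,-6.7,0,0,0],
    [0.95,0,6.3,-6.4,0,0,0],
    [0.95,0,6.7,-6,0,0,0],
  ],
)

```text
time: 12.7
position: [514.0, 154.2, 366.5]
tool_rot: [-2.407, -2.015, 0.001]
ft_force: [0.7, 1.9, -6.8]
grip_width: 0.118
```

```bash
python3 arc.py 9
```

```text
t 12.7 bar x,z -112.9 134.5 radius 175.6 lid 0.827 F [ 0.7  1.9 -6.8] w 0.118 turn [-0.003 -0.001 -0.003] tool-x err -0.2
8.0 -4.5 | 7.3 -5.2 | 7.6 -4.8 | 7.8 -4.4 | 8.0 -4.0 | 8.2 -3.6 | 8.4 -3.2 | 8.6 -2.8 | 8.7 -2.3 | 8.8 -1.9 |
```

Request:
servo_tool(
  steps=[
    [0.95,0,7.3,-4.9,0,0,0],
    [0.95,0,7.4,-5,0,0,0],
    [0.95,0,7.6,-4.8,0,0,0],
    [0.95,0,7.8,-4.4,0,0,0],
    [0.95,0,8,-4,0,0,0],
  ],
)

```text
time: 13.12
position: [553.5, 147.4, 392.4]
tool_rot: [-2.4, -2.011, 0.013]
ft_force: [-2.1, 1.5, -1.5]
grip_width: 0.118
```

```bash
python3 arc.py 7
```

```text
t 13.1167 bar x,z -74.7 160.5 radius 177.0 lid 1.089 F [-2.1  1.5 -1.5] w 0.118 turn [-0.013 -0.    -0.002] tool-x err -0.5
7.6 -0.3 | 6.5 -2.6 | 6.6 -2.3 | 6.7 -2.0 | 6.8 -1.8 | 6.8 -1.5 | 6.9 -1.2 | 6.9 -0.9 | 7.0 -0.7 | 4.2 -0.3 |
```

Request:
servo_tool(
  steps=[
    [0.95,0,6.7,-2.2,-0.006,0,0],
    [0.95,0,6.7,-2.4,-0.005,0,0],
    [0.95,0,6.7,-2.2,0,0,0],
    [0.95,0,6.7,-1.9,0,0,0],
    [0.95,0,6.5,-1.5,0,0,0],
  ],
)

```text
time: 13.53
position: [590.7, 140.6, 406.8]
tool_rot: [2.406, 2.016, 0.003]
ft_force: [-1.7, 0.6, -1.8]
grip_width: 0.115
```

```bash
python3 arc.py 5
```

```text
t 13.5333 bar x,z -34.0 174.8 radius 178.1 lid 1.333 F [-1.7  0.6 -1.8] w 0.115 turn [ 0.003 -0.    -0.002] tool-x err -1.0
5.7 2.9 | 4.9 -0.7 | 5.0 -0.6 | 5.0 -0.5 | 4.7 -0.3 | 0.0 -0.0 | 0.0 -0.0 | 0.0 -0.0 | 0.0 -0.0 | 0.0 -0.0 |
```

Request:
servo_tool(
  steps=[
    [0.95,0,5,-0.8,0,0,0],
    [0.95,0,4,-0.6,0,0,0],
    [0.95,0,4,-0.4,0,0,0],
    [0.95,0,3,-0.2,0,0,0],
    [0.95,0,1,0,0,0,0],
  ],
)

```text
time: 13.95
position: [611.2, 136.9, 410.4]
tool_rot: [2.405, 2.014, 0.008]
ft_force: [-1.5, 0.5, 0.4]
grip_width: 0.118
```

```bash
python3 arc.py 5; python3 - <<'E'
from h import *
a=arm.snapshot('scene')[110:290,220:400,::-1]
cv2.imwrite('pics/c9.png',cv2.resize(a,None,fx=3.3,fy=3.3,interpolation=cv2.INTER_CUBIC))
for t in(1.4,1.475,1.55):
  for nm,l,y,h in(('bar-',-174,-55,8),('bar+',-174,55,8),('edge-top-',-126,-90,16),('edge-top+',-126,90,16)):
    m=np.array([68.5+l*np.cos(t)+h*np.sin(t),y,52-l*np.sin(t)+h*np.cos(t)])
    X=R.from_euler('z',-.169).apply(m)+[557.4,147.4,0];print(t,nm,((proj('scene',X)-[220,110])*3.3).round(1))
E
```

```text
t 13.95 bar x,z -12.4 178.4 radius 178.9 lid 1.455 F [-1.5  0.5  0.4] w 0.118 turn [ 0.007 -0.001 -0.003] tool-x err -1.1
3.7 4.4 | 0.0 -0.0 | 0.0 -0.0 | 0.0 -0.0 | 0.0 -0.0 | 0.0 -0.0 | 0.0 -0.0 | 0.0 -0.0 | 0.0 -0.0 | 0.0 -0.0 | 1.4 bar- [173.  214.7]
1.4 bar+ [268.5 271.9]
1.4 edge-top- [129.4 252.6]
1.4 edge-top+ [281.6 351.3]
1.475 bar- [160.5 218.4]
1.475 bar+ [255.8 276.3]
1.475 edge-top- [120.4 256.2]
1.475 edge-top+ [272.3 355.9]
1.55 bar- [147.8 223.2]
1.55 bar+ [242.9 281.9]
1.55 edge-top- [111.3 260.5]
1.55 edge-top+ [262.9 361.2]
```

View pics/c9.png

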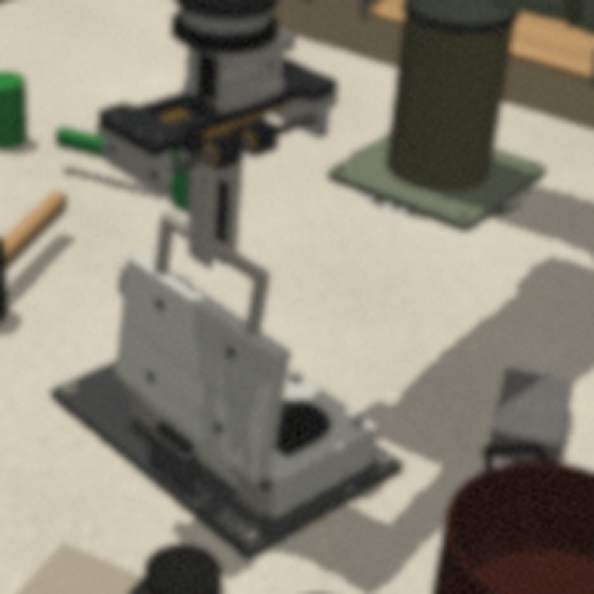

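The lid stands nearly upright, with the bar from (167,220) to (265,272) held in the pads. Camera and arm geometry both put the lid at about 1.455–1.46, so I nudge it about 3 mm on.

Request:
servo_tool(
  steps=[
    [0.95,0,1.8,0,0.004,0,0],
    [0.95,0,1,0,0.003,0,0],
    [0.95,0,0,0,0,0,0],
    [0.95,0,0,0,0,0,0],
  ],
)

```text
time: 14.33
position: [614.1, 136.4, 410.5]
tool_rot: [-2.408, -2.017, -0.001]
ft_force: [-1.7, -0.1, 1.0]
grip_width: 0.118
```

```bash
python3 arc.py 5|head -1; python3 -c "
from h import *
for i in range(3): arm.snapshot('top')
show()"; python3 arc.py 5|head -1
```

```text
t 14.3333 bar x,z -10.8 178.5 radius 178.8 lid 1.464 F [-1.7 -0.1  1. ] w 0.118 turn [-0.    -0.001 -0.002] tool-x err -1.1
14.4833 [614.  136.4 410.5] F [-1.5  0.4  0.7] M [ 0.14  0.55 -0.09] q [0.08 0.32 1.39 0.   1.43 0.26] w 0.119
[[ 0.175  0.984 -0.   ]
 [ 0.984 -0.175  0.001]
 [ 0.001 -0.    -1.   ]]
t 14.4833 bar x,z -10.8 178.5 radius 178.8 lid 1.464 F [-1.5  0.4  0.7] w 0.119 turn [-0.    -0.001 -0.002] tool-x err -1.2
```

Request:
servo_tool(
  steps=[
    [0.95,0,1.5,0,0,0,0],
    [0.95,0,0.4,0,0,0,0],
    [0.95,0,0,0,0,0,0],
  ],
)

```text
time: 14.73
position: [615.8, 136.1, 410.7]
tool_rot: [-2.408, -2.017, -0.0]
ft_force: [-1.6, 1.4, 0.5]
grip_width: 0.119
```

```bash
python3 arc.py 5|head -1; python3 - <<'E'
from h import *
a=arm.snapshot('scene')[100:300,150:430,::-1]
cv2.imwrite('pics/c10.png',cv2.resize(a,None,fx=2.8,fy=2.8,interpolation=cv2.INTER_CUBIC))
E
python3 arc.py 5|head -1
```

```text
t 14.7333 bar x,z -9.0 178.7 radius 178.9 lid 1.474 F [-1.6  1.4  0.5] w 0.119 turn [-0.    -0.    -0.002] tool-x err -1.2
t 14.7833 bar x,z -9.1 178.7 radius 178.9 lid 1.474 F [-1.1  0.8  0.3] w 0.117 turn [-0.    -0.    -0.002] tool-x err -1.2
```

View pics/c10.png

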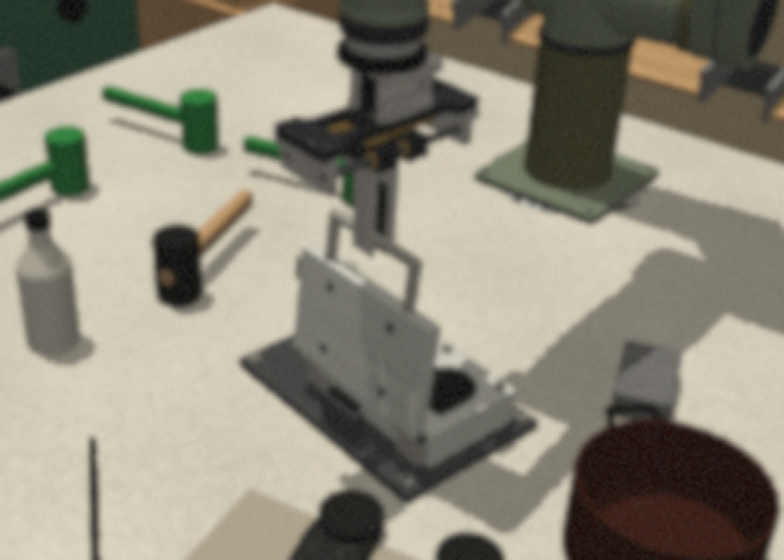

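The lid is held near upright by its bar at (375,240). The mallet stands free at (180,265), and the bottle, pot and sanding block are where they were. The arm is still, so I'm handing in.

```bash
python3 -c "
from rig import arm
print(arm.hand_in())"
```

```text
the job is handed in; nothing more can be done
None
```

The job is done and handed in at about 14.8 s: the pin was knocked down, the mallet laid back, and the lid is held at its balance point by the bar.

- **Pin:** I struck it once with the black mallet. The wrist read about 29 N with the pin at its stop. Comparing camera pictures before and after showed the lid front raised and the pin about 6–7 mm down, with the hinge unmoved.
- **Mallet:** I laid it on free bench and let go; the last picture shows it standing clear. It went down about 80 mm nearer the mould than where it started. The handle slid a few millimetres in the grip during the blow.
- **Lid:** I swung it up slowly, with wrist forces under about 10 N. At the end it was held still at about 1.474 rad by the arm's geometry, against a target of 1.475. The camera check was rougher, at 1.46 ± 0.02 rad, and was made about 0.02 rad before the final nudge.
- **Disagreement:** the arc radius read about 179 mm at the end instead of 174. That is probably a few millimetres of height offset in the grip, and it hardly affects the angle.
- **Bystanders:** the last picture shows the pot, bottle and sanding block apparently where they were. I judged this by eye and did not measure it.

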